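# Fit the tin's double lid, then lift off the cover alone

## Robot

A 7-joint arm with a two-finger parallel gripper is mounted at the origin on a cart in front of the work surface, level with it; the furniture and walls round the work are solid. World frame = base frame: x ahead of the robot, y to its left, z up, the work surface at z = 0. Lengths are in m, angles in rad, forces in N, time in s.
With the tool pointing down it reaches from about 0.425 to 0.925 m from the base axis. Payload 6.8 kg.
Tool frame: the origin (TCP) lies at the very end of the fingers, on their centre line; the grasp point (between the pads) lies 19 mm behind it; z points along the fingers, y is the line along which they close (so a half turn about z gives the same grasp; the last joint's range is limited). The gripper opens to 85 mm and grips with 20 to 120 N. Pads are 22 mm wide; open, the fingers measure 114 mm over their backs; the gripper's body (76 mm by 85 mm) begins 54 mm behind the grasp point. The pads swing forward as they close: fully open they stand 13 mm farther back than shut.
Start: joints at [1.235, 0.477, 0.022, 1.555, -0.011, 1.109, -0.083], TCP at [0.152, -0.658, 0.231] pointing down, gripper open.
Joint ranges: [-2.96, 2.96], [-0.34, 2.1], [-1.41, 1.46], [0.24, 2.44], [-1.37, 4.51], [0.17, 1.92], [-2.96, 2.96]. Speed limits (rad/s): [2.39, 2.39, 3.14, 3.14, 3.14, 3.14, 3.14].

## Interface

Orientations are given as a unit quaternion [w, x, y, z].
In Python, from station import * gives the robot as it stands.
- The arm moves only by the tool jog_arm, never from a script. Its argument "moves" is one flat list of numbers, 7 for each row, row after row: the shift along the tool's x, y, z normalised to -1 to 1, where 1 is 20 mm, then the turn, a rotation vector about the tool's x, y, z normalised to -1 to 1, where 1 is 4 degrees, then the opening, from 0 (shut) to 1 (fully open). In form: [x, y, z, rx, ry, rz, claw, x, y, z, rx, ry, rz, claw, ...]. A call has exactly 8 rows; each row shifts and turns the commanded pose from where the row before left it, along the tool's axes as they then stand; what a row does not reach is not made up. A row lasts 1/12 s, in which the tool goes at most 41.7 mm and 7.16 degrees, less where a joint would pass 70% of its speed; a pose out of reach is approached as far as the arm can. A call with a number of a shift or a turn outside -1 to 1 is refused whole. A call with a gripper value outside its range is refused whole. The fingers move at their own pace and stop on an object; "grip_force" is the grip in N (left out, the last holds). Time passes only in rows, so rows that do not move let the fingers close, or fill a call up. It gives the time, the measured TCP pose, the force, the opening and the grip force at its end, in the units of the state.
- get_obs(): the state, without advancing time (a new reading comes with each control period).
- read_camera(name): name is "scene" or "top" or "wrist"; returns a dict with "color" (480x640x3 uint8, blue, green, red), "fx", "fy", "cx", "cy" (pixels), "rvec" (rotation vector, rad) and "tvec" (3), from world to camera coordinates, as OpenCV has them. Camera axes: x right, y down, z forward; pixel columns grow to the right and rows downward; lengths in m; the calibration is good to about 2 mm. A picture is of the moment at which its call begins. There is no depth.
- hand_in(): hands the job in; it is judged then, once.
The state is a dict: "t": time; "q": joint angles; "joint_vel": joint speeds; "joint_torque": joint torques, N m; "eef_pos": TCP position; "tool_rot": TCP orientation; "contact_force": force on the tool from outside, world axes, zero at the start; "torque": the same for the moment, N m; "gripper_width": opening from 0.0 (shut) to 1.0 (fully open); "grasp_force": force on a finger pad.
Only numpy, scipy, OpenCV 4.12 (cv2) and the standard library are available. Lean on these libraries where they do the work, as an engineer would, in place of code of your own. Each camera call takes 0.05 s, during which the arm holds its last target. There are 200 camera calls.

## Task

Close the open tin with the double lid that stands beside it: lift both lids together by the inner lid's knob and lower them on until the inner lid sits fully home in the tin's mouth with the cover still on it. Then let go of the knob, take the cover by its collar and lift it straight off alone so that the seal can be checked, leaving the inner lid seated and undisturbed, and finish still holding the cover, level, wholly clear above the knob and over the tin. The metal is thin, so go gently: squeeze the lids with no more than 25 N and set them down with no more than 20 N; leave the tin in its place and do not disturb the things around it.

Things in the scene. Friction and masses are not known exactly. Their poses are not given: they have to be found in the camera images.
- inner_lid: inner lid, brass, loose, 0.20 kg, on the worktop under the cover. Origin: centre of its underside, z up. Heights from there: plug radius 41 mm at 0, widening to 47 mm at 12 mm, straight to 22 mm; flange radius 56.5 mm, 22 to 26 mm, which rests on the tin's rim; knob on the axis to 81 mm. Seated, its origin is 58 mm above the tin's. Lifted, it carries the cover loose on its flange
- knob_top (a point): centre of the top of the inner lid's knob, an upright dark wooden cylinder 24 mm in diameter, 81 mm above the inner lid's origin. It passes up through the cover's collar with 2.5 mm to spare all round; its uppermost 28 mm stand free above the collar
- cover: cover (outer lid), brass, loose, 0.15 kg. Origin on its axis, at the inner lid's origin while nested; z up. Heights from there: skirt, outer radius 63.5 mm, wall 3 mm, 12 to 26 mm; flat top plate 26 to 29 mm with a central hole; collar round the hole 29 to 53 mm. It comes straight up off the inner lid. Seated, the skirt hangs 10 mm down outside the rim, 5 mm clear
- collar_top (a point): centre of the top of the cover's collar, a short upright tube 42 mm in outer and 29 mm in inner diameter, 24 mm high above the cover's plate, to lift the cover by; 53 mm above the cover's origin
- tin: open brass tin, round and low, 110 mm in diameter, 80 mm high, wall 3 mm, clear opening 50 mm in radius; loose, about 0.6 kg, standing upright. Origin: centre of its underside, z up
- matchbox: matchbox lying flat, 36 x 54 x 14 mm, a bystander; origin at the centre of its underside
- juice_cup: small white cup, 64 mm in diameter, 52 mm high, a bystander; origin at the centre of its underside
- lime: lime, 57 x 46 x 45 mm, a bystander; origin at the centre of its underside

How it is judged:
On the way, in this order (a step that is already met when the one before it is completed fails the run):
1. both lids are lifted together, the cover still nested on the inner lid, carried by nothing but the fingers (height (world z) of inner_lid above 0.04 m and z of cover in the frame of inner_lid below 0.004 m and horizontal distance between cover and inner_lid below 0.006 m and contact force between the fingers and inner_lid above 0.5 N and contact force between inner_lid and tin below 0.1 N), for 0.2 s.
2. the inner lid is fully home in the tin's mouth with the cover still nested on it, and the knob is let go (z of inner_lid in the frame of tin between 0.0545 and 0.0615 m and horizontal distance between inner_lid and tin below 0.007 m and angle between the z axis of inner_lid and the z axis of tin, either way round below 0.04 rad and z of cover in the frame of inner_lid below 0.004 m and horizontal distance between cover and inner_lid below 0.006 m and contact force between the fingers and inner_lid below 0.1 N), for 0.2 s.
At the end, for the whole second after the job is handed in: Inner lid seated (height within 3.5 mm, centre within 7 mm, tilt 0.04) and untouched; fingers hold the cover still, level within 0.2 rad, within 60 mm of the tin's axis, raised 72 mm or more off the inner lid, touching neither; tin upright, within 25 mm of its start (z of inner_lid in the frame of tin between 0.0545 and 0.0615 m and horizontal distance between inner_lid and tin below 0.007 m and angle between the z axis of inner_lid and the z axis of tin, either way round below 0.04 rad and z of cover in the frame of inner_lid above 0.072 m and horizontal distance between cover and tin below 0.06 m and angle between cover's own z axis and vertical below 0.2 rad and contact force between the fingers and cover above 1 N and contact force between each of cover, the arm, the fingers and inner_lid below 0.1 N and contact force between cover and tin below 0.1 N and linear speed of cover below 0.02 m/s and linear speed of inner_lid below 0.01 m/s and angle between tin's own z axis and vertical below 0.03 rad and distance of tin from where it was at the start of the episode below 0.025 m); the arm keeps its last pose, push and grip.
It fails at once if the lids come apart (cover 12 mm or more up off the inner lid) while the inner lid is not seated in the tin: taken apart on the way, or the inner lid pulled up with the cover (z of cover in the frame of inner_lid above 0.012 m and not (z of inner_lid in the frame of tin between 0.0545 and 0.0615 m and horizontal distance between inner_lid and tin below 0.007 m and angle between the z axis of inner_lid and the z axis of tin, either way round below 0.04 rad)).
It fails at once if either lid is gripped or pressed by the fingers with more than 56 N, both fingers added up (28 N each) (contact force between the fingers and inner_lid above 56 N or contact force between the fingers and cover above 56 N).
It fails at once if the lids are pressed on the tin with more than 25 N (contact force between any of inner_lid, cover and tin above 25 N).
It fails at once if the tin is moved by more than 25 mm (distance of tin from where it was at the start of the episode above 0.025 m).
It fails at once if the matchbox, the cup or the lime is moved by more than 30 mm (distance of any of matchbox, juice_cup, lime from where it was at the start of the episode above 0.03 m).
It also fails if it takes over 54 s, if anything falls off the work surface, if the arm or the gripper's body presses on something with over 40 N, if the wrist force passes 120 N, or if a joint passes its speed limit or range.

## Working session

There is one attempt and no reset: what is moved stays moved. The work goes in short steps, Python scripts to look and compute and a tool call to move; the robot and the scene stay as the last step left them, time stands still between calls to the robot, and variables do not carry over. Pictures are saved under pics/ and viewed, at most 10 in all, crops included, and the job is handed in when it is done.

Besides the shell and the picture viewer there is one more tool, called after "Request:" in YAML: its name, and indented under it one key for each argument. jog_arm: Moves the arm, as the interface text tells. Scaled input: -1 to 1 covers 20 mm each way for a shift and 4 degrees each way for a turn. Its arguments: {"type":"object","properties":{"moves":{"type":"array"},"grip_force":{"type":"number"}},"required":["moves"]}

```bash
mkdir -p pics; ls; python3 - <<'E'
from station import *
import cv2
o=get_obs()
print({k:o[k] for k in('t','eef_pos','tool_rot','gripper_width','contact_force')})
for n in('scene','top'):
    c=read_camera(n); cv2.imwrite(f'pics/{n}0.png',c['color']); print(n,c['fx'],c['fy'],c['cx'],c['cy'],c['rvec'],c['tvec'])
E
```

```text
pics
{'t': 0.0, 'eef_pos': array([ 0.15230449, -0.65698104,  0.23032675]), 'tool_rot': array([-8.88459743e-04,  9.93516984e-01,  1.13680190e-01, -1.65962214e-04]), 'gripper_width': 1.0010842694827282, 'contact_force': array([ 1.31844639,  0.28708675, -0.89466488])}
scene 455.08174387750836 455.08174387750836 328.7167064859581 230.14149397335677 [ 0.92433335 -2.22210393  1.33188385] [0.24165042 0.3300792  0.49704331]
top 513.449096727897 513.449096727897 319.0996035940151 249.13693021323996 [ 2.13449286 -2.11286667  0.19799958] [-0.19571699  0.55598841  1.13873271]
```

View pics/scene0.png

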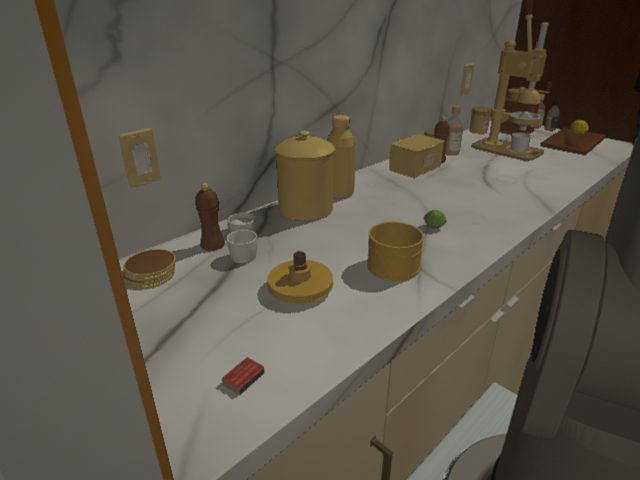

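View pics/top0.png

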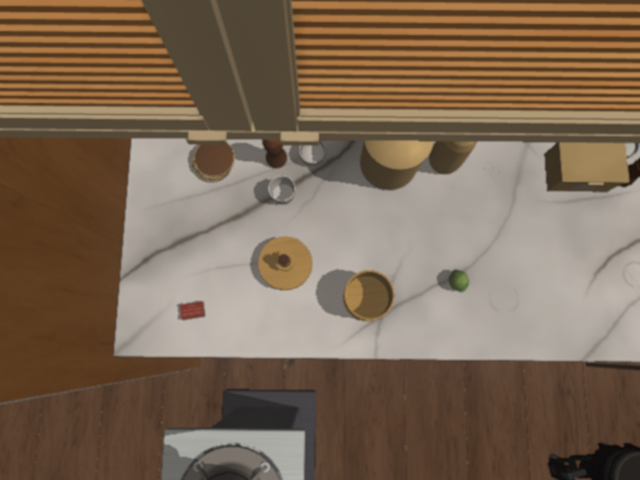

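The scene shows the double lid at about (300,280) and the tin at (395,250). In the top view the lid is at (285,262) with its knob at (285,261), the tin at (369,295), the lime at (459,280), the cup at (281,189) and the matchbox at (192,310).

```bash
cat >h.py <<'E'
from station import *
import cv2, numpy as np
from scipy.optimize import least_squares
def cam(n,f=None):
    c=read_camera(n)
    c['K']=np.array([[c['fx'],0,c['cx']],[0,c['fy'],c['cy']],[0,0,1]]); c['R']=cv2.Rodrigues(np.array(c['rvec']))[0]
    c['t']=np.array(c['tvec']).ravel(); c['C']=-c['R'].T@c['t']
    if f: cv2.imwrite(f,c['color'])
    return c
def plane(c,uv,z):
    uv=np.atleast_2d(uv).astype(float)
    d=(np.c_[uv,np.ones(len(uv))]@np.linalg.inv(c['K']).T)@c['R']
    return (c['C']+d*((z-c['C'][2])/d[:,2])[:,None])[:,:2]
def proj(c,p): return cv2.projectPoints(np.atleast_2d(p).astype(float),np.array(c['rvec'],float),np.array(c['tvec'],float),c['K'],None)[0][:,0]
def blob(m,seed):
    k,l,s,ce=cv2.connectedComponentsWithStats(m.astype(np.uint8))
    i=min(range(1,k),key=lambda i:np.hypot(*(ce[i]-seed))+ (1e3 if s[i,4]<12 else 0)); return (l==i).astype(np.uint8),ce[i],s[i,4]
def circ(P,r=None):
    f=lambda v:np.hypot(*(P-v[:2]).T)-(r or v[2])
    s=least_squares(f,[*P.mean(0),r or .05],loss='soft_l1',f_scale=.001); return s.x,np.sqrt(np.mean(s.fun**2))
E
python3 - <<'E'
from h import *
for n,seeds in(('top',dict(lid=(285,262),tin=(369,295))),('scene',dict(lid=(300,280),tin=(395,250)))):
    c=cam(n); print(n,c['C']); hsv=cv2.cvtColor(c['color'],cv2.COLOR_BGR2HSV)
    for k,z in(('lid',.029),('tin',.08)):
        m=(hsv[...,1]>110)&(hsv[...,0]>8)&(hsv[...,0]<32)
        b,ce,a=blob(m,seeds[k]); ct=max(cv2.findContours(b,cv2.RETR_EXTERNAL,cv2.CHAIN_APPROX_NONE)[0],key=len)[:,0]
        P=plane(c,ct,z); cen=(P.max(0)+P.min(0))/2; d=cen-c['C'][:2]
        far=P[(P-cen)@d>0] 
        print(k,ce,a,'all',circ(P),'far',circ(far),circ(far,.0635 if k=='lid' else .055))
    for nm,seed,z in(('knob',(285,261) if n=='top' else (299,258),.081),):
        u,v=seed; print(hsv[v-8:v+9:2,u-8:u+9:2,2])
    im=c['color']; u,v=seeds['lid']; cr=im[v-60:v+90,u-60:u+140]; cv2.imwrite(f'pics/c{n}.png',cv2.resize(cr,None,fx=4,fy=4,interpolation=cv2.INTER_CUBIC))
E
```

```text
top [ 0.33757951 -0.19143688  1.22210165]
lid [284.63348837 262.82883721] 2150 all (array([ 0.52927964, -0.1092368 ,  0.0610783 ]), np.float64(0.0007830448184966777)) far (array([ 0.53005099, -0.10857137,  0.06040653]), np.float64(0.0007412308412046083)) (array([ 0.52647928, -0.11018136,  0.0635    ]), np.float64(0.0014728236322605313))
tin [367.43605292 295.87210584] 1814 all (array([ 0.45000772, -0.30089671,  0.05426607]), np.float64(0.0009552703499940694)) far (array([ 0.45080893, -0.30209889,  0.05341626]), np.float64(0.0006547150126422737)) (array([ 0.44936099, -0.30068731,  0.055     ]), np.float64(0.0009203920612949725))
[[110 144 152 141 148 160 159 157 158]
 [102 110  94  82  87 122 157 164 161]
 [ 98  78  75  77  76  82 124 160 161]
 [ 95  73  75  77  76  78 100 149 164]
 [ 92  71  72  74  75  76  97 146 163]
 [109  87  68  68  73  93 108 158 158]
 [145 134  97  74  85 102 136 158 156]
 [124 151 150 126 127 149 158 142 159]
 [113 139 139 146 150 145 143 150 165]]
scene [-0.0262118   0.37197175  0.52473729]
lid [299.83188908 281.20450607] 2308 all (array([ 0.52072175, -0.101
[... 170 characters left out ...]
31435,  0.0635    ]), np.float64(0.011936783624353197))
tin [394.61549447 250.5440914 ] 2801 all (array([ 0.41978312, -0.25832092,  0.09506221]), np.float64(0.02333367361559186)) far (array([ 0.44817938, -0.29825596,  0.05626053]), np.float64(0.003362320144134956)) (array([ 0.44902416, -0.29933124,  0.055     ]), np.float64(0.003931483463128216))
[[134 134 137 129 128 132 136 137 136]
 [135 138 102  67  67  68  81 136 138]
 [137  96  64  69  69  65  65  98 139]
 [138  93  52  62  65  69  64  76 141]
 [140  95  46  50  51  52  51  75 143]
 [133  91  46  50  51  51  51  72 135]
 [125  87  47  51  52  53  47  79 134]
 [138  99  64  54  53  53  91 109 123]
 [ 81  67  52  75  97  85  66  50  98]]
```

View pics/ctop.png

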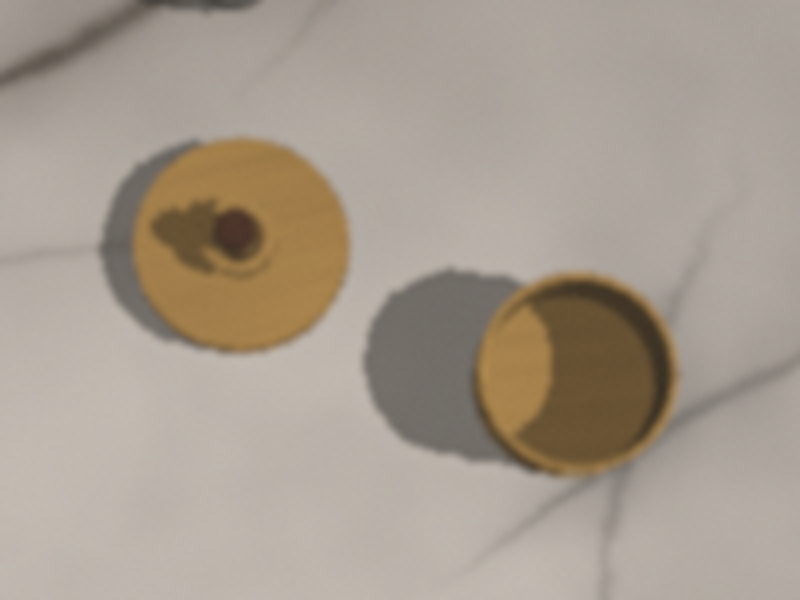

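View pics/cscene.png

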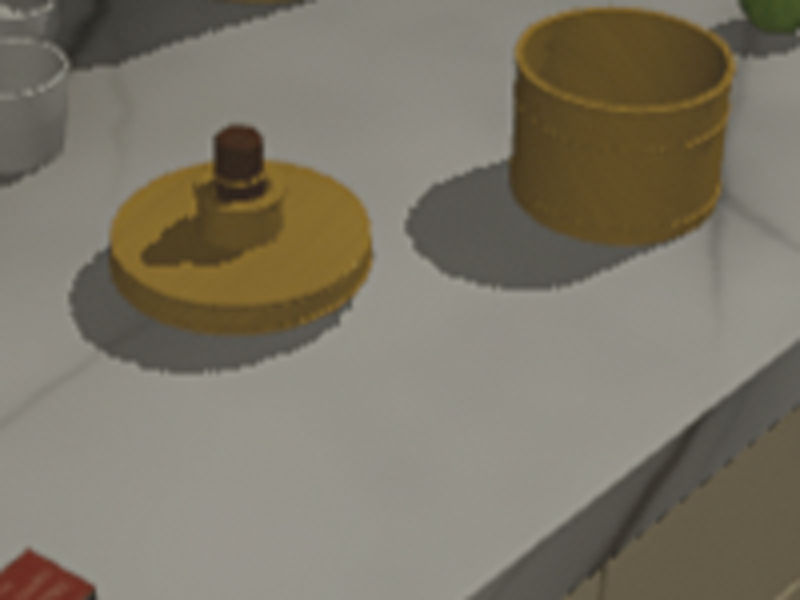

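The crops show the knob top at about (284,259.6) in the top image, with the lid level and the cover nested. The lid axis is about (0.530,-0.109) and the tin axis about (0.4505,-0.301). The fitted radii, 60 and 53.4 mm, are half a pixel under the true ones, so they hold. I'm moving over the lid.

Request:
jog_arm:
  moves: [1,-0.9,0,0,0,0,1,1,-0.9,0,0,0,0,1,1,-0.9,0,0,0,0,1,1,-0.9,0,0,0,0,1,1,-0.9,0,0,0,0,1,1,-0.9,0,0,0,0,1,1,-0.9,0,0,0,0,1,1,-0.9,0,0,0,0,1]
  grip_force: 20

```text
t: 0.87
eef_pos: [0.2763, -0.4799, 0.2312]
tool_rot: [-0.0, 0.994, 0.114, -0.0]
contact_force: [1.5, -0.3, 0.3]
gripper_width: 0.998
grasp_force: 0.0
```

Request:
jog_arm:
  moves: [1,-0.9,0,0,0,0,1,1,-0.9,0,0,0,0,1,1,-0.9,0,0,0,0,1,1,-0.9,0,0,0,0,1,1,-0.9,0,0,0,0,1,1,-0.9,0,0,0,0,1,1,-0.9,0,0,0,0,1,1,-0.9,0,0,0,0,1]

```text
t: 1.53
eef_pos: [0.3996, -0.3036, 0.2313]
tool_rot: [0.0, 0.994, 0.114, -0.0]
contact_force: [0.6, -1.2, -0.2]
gripper_width: 1.001
grasp_force: 0.0
```

Request:
jog_arm:
  moves: [1,-0.9,0,0,0,0,1,1,-0.9,0,0,0,0,1,1,-0.9,0,0,0,0,1,1,-0.9,0,0,0,0,1,1,-0.9,0,0,0,0,1,1,-0.9,0,0,0,0,1,0,0,0,0,0,0,1,0,0,0,0,0,0,1]

```text
t: 2.2
eef_pos: [0.4923, -0.1709, 0.2312]
tool_rot: [-0.0, 0.993, 0.115, 0.0]
contact_force: [0.1, -0.7, 0.3]
gripper_width: 1.002
grasp_force: 0.0
```

```bash
cat >>h.py <<'E'
def togo(target):
    from scipy.spatial.transform import Rotation as R
    o=get_obs(); q=o['tool_rot']; r=R.from_quat([q[1],q[2],q[3],q[0]])
    print('t',o['t'],'eef',o['eef_pos'],'go units',np.round(r.inv().apply(np.array(target)-o['eef_pos'])/.02,2),'tilt deg',np.degrees(np.arccos(-r.as_matrix()[2,2])),'F',o['contact_force'],'grip',o['grasp_force'],o['gripper_width'])
E
python3 - <<'E'
from h import *
c=cam('top'); print('knob top',plane(c,(283.7,259.4),.081))
c=cam('scene'); print('knob scene',plane(c,(299.2,252.7),.081))
c=cam('wrist','pics/w1.png'); print(c['C'],proj(c,[[.530,-.109,.081],[.530,-.109,.029],[.4505,-.301,.08]]))
togo([.53,-.109,.16])
E
```

```text
knob top [[ 0.52814085 -0.11057005]]
knob scene [[ 0.531414   -0.11048937]]
[ 0.57371632 -0.153627    0.37429386] [[233.45806896 155.24394626]
 [244.52445306 148.08820288]
 [453.99561822 308.51708172]]
t 2.35 eef [ 0.49088393 -0.17365567  0.23112041] go units [ 2.63 -2.71  3.55] tilt deg 0.0485217311584423 F [-0.70761118 -0.89211835 -0.53747543] grip 0.0 1.0013067613900435
```

View pics/w1.png

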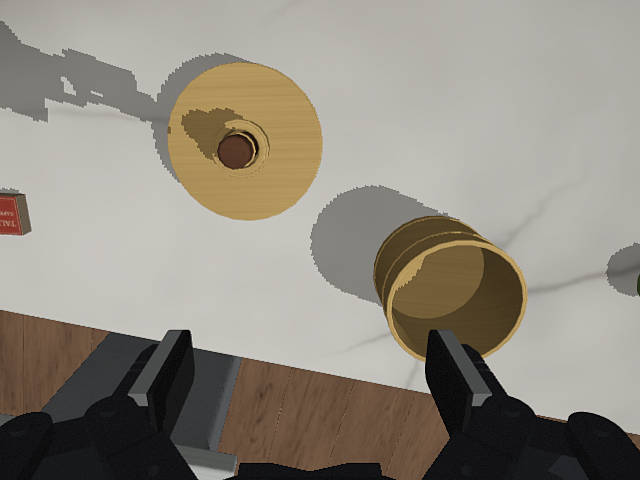

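The wrist view shows the knob top at about (236,151), the cover centred at about (245,141), and the tin rim centred at about (456,300). I'll measure these precisely from this view.

```bash
python3 - <<'E'
from h import *
c=cam('wrist'); hsv=cv2.cvtColor(c['color'],cv2.COLOR_BGR2HSV)
sub=lambda u,v:hsv[v,u]
print(sub(236,151),sub(310,140),sub(505,270),sub(395,250))
m=((hsv[...,0]<9)|(hsv[...,0]>170))&(hsv[...,1]>60)&(hsv[...,2]<130)
b,ce,a=blob(m,(236,151)); ct=max(cv2.findContours(b,0,1)[0],key=len)[:,0]; P=plane(c,ct,.081); print('knob',ce,a,circ(P),plane(c,ce,.081))
m=(hsv[...,1]>75)&(hsv[...,0]>10)&(hsv[...,0]<32)
for k,s,z,r in(('lid',(245,141),.029,.0635),('tin',(450,290),.08,.055)):
    b,ce,a=blob(m,s); ct=max(cv2.findContours(b,0,1)[0],key=len)[:,0]
    P=plane(c,ct,z); e=(P.max(0)+P.min(0))/2; d=(e-c['C'][:2])
    x,y,w,h=cv2.boundingRect(b); print(k,a,(x,y,w,h))
    for it in range(3):
        d=e-c['C'][:2]; far=P[(P-e)@d/np.linalg.norm(d)>.0]; far=far if k=='lid' else far[plane(c,[[0,0]],z)[0,0]<9]; s1=circ(far); e=s1[0][:2]
    print(s1,circ(far,r-.0003),len(far))
E
```

```text
[ 10 138  85] [ 20 121 177] [ 19 133  69] [ 19 145  79]
knob [239.9375 135.625 ] 16 (array([ 0.53725672, -0.11123509,  0.00718431]), np.float64(0.00037136983089257103)) [[ 0.54406225 -0.11162411]]
lid 18321 (167, 62, 155, 158)
(array([ 0.53190693, -0.10829074,  0.06254235]), np.float64(0.00025475355288285124)) (array([ 0.5324773 , -0.10890795,  0.0632    ]), np.float64(0.0003763351163315652)) 216
tin 16061 (373, 216, 154, 146)Traceback (most recent call last):
    dtype = x.dtype
            ^^^^^^^
AttributeError: 'list' object has no attribute 'dtype'

During handling of the above exception, another exception occurred:

Traceback (most recent call last):
  File "h.py", line 20, in circ
    s=least_squares(f,[*P.mean(0),r or .05],loss='soft_l1',f_scale=.001); return s.x,np.sqrt(np.mean(s.fun**2))
ValueError: setting an array element with a sequence. The requested array has an inhomogeneous shape after 1 dimensions. The detected shape was (238,) + inhomogeneous part.
```

```bash
cat >>h.py <<'E'
def wrist(f=None,zs=(('lid',.029,.0635),('tin',.08,.055)),zk=.081,pk=None):
    c=cam('wrist',f); hsv=cv2.cvtColor(c['color'],cv2.COLOR_BGR2HSV); out={}
    pk=pk if pk is not None else [.531,-.109]
    s=proj(c,[*pk,zk])[0]; m=((hsv[...,0]<15)|(hsv[...,0]>170))&(hsv[...,1]>90)&(hsv[...,2]<140); m=cv2.morphologyEx(m.astype(np.uint8),cv2.MORPH_OPEN,np.ones((5,5)))
    if m.any():
        b,ce,a=blob(m,s); ct=max(cv2.findContours(b,0,1)[0],key=len)[:,0]; P=plane(c,ct,zk)
        e=P.mean(0); 
        for _ in range(3): far=P[(P-e)@(e-c['C'][:2])>0]; e=circ(far,.0118)[0][:2]
        print('knob px',ce,a,circ(far,.0118),circ(far),len(far)); out['knob']=e
    m=(hsv[...,1]>75)&(hsv[...,0]>10)&(hsv[...,0]<32)
    cen=dict(lid=[.531,-.109,.029],tin=[.4505,-.301,.08])
    for k,z,r in zs:
        b,ce,a=blob(m,proj(c,cen[k])[0]); ct=max(cv2.findContours(b,0,1)[0],key=len)[:,0]
        P=plane(c,ct,z); e=np.array(cen[k][:2])
        for _ in range(4): far=P[(P-e)@(e-c['C'][:2])>0]; s1=circ(far,r-.0003); e=s1[0][:2]
        print(k,s1,circ(far),len(far)); out[k]=e
    return out
E
python3 - <<'E'
from h import *
wrist()
togo([.531,-.109,.1])
E
```

```text
knob px [234.04802561 150.83244397] 937 (array([ 0.53291046, -0.10937127,  0.0118    ]), np.float64(0.00040076026294019463)) (array([ 0.532294  , -0.10871801,  0.01109946]), np.float64(0.00026365869653334224)) 48h.py:20: RuntimeWarning: Mean of empty slice.
  s=least_squares(f,[*P.mean(0),r or .05],loss='soft_l1',f_scale=.001); return s.x,np.sqrt(np.mean(s.fun**2))
  ret = um.true_divide(
Traceback (most recent call last):
  File "h.py", line 39, in wrist
    for _ in range(4): far=P[(P-e)@(e-c['C'][:2])>0]; s1=circ(far,r-.0003); e=s1[0][:2]
                                                         ~~~~^^^^^^^^^^^^^
  File "h.py", line 20, in circ
    s=least_squares(f,[*P.mean(0),r or .05],loss='soft_l1',f_scale=.001); return s.x,np.sqrt(np.mean(s.fun**2))
ValueError: Initial guess is outside of provided bounds
```

```bash
sed -i 's/def blob(m,seed)/def blob(m,seed,A=200)/; s/s\[i,4\]<12/s[i,4]<A/' h.py
python3 - <<'E'
from h import *
wrist()
togo([.5325,-.109,.12])
E
```

```text
knob px [234.08983957 150.88449198] 935 (array([ 0.53294333, -0.10936296,  0.0118    ]), np.float64(0.0004250921524187812)) (array([ 0.53231721, -0.10866731,  0.01107015]), np.float64(0.00027869748752807846)) 49
lid (array([ 0.53244056, -0.10890594,  0.0632    ]), np.float64(0.00038840370766429343)) (array([ 0.53188421, -0.10829717,  0.06255242]), np.float64(0.00027047820465135255)) 219
tin (array([ 0.45819435, -0.30194511,  0.0547    ]), np.float64(0.011336335296443373)) (array([ 0.45528723, -0.31186275,  0.04618694]), np.float64(0.009775016481113005)) 223
t 2.5 eef [ 0.49105468 -0.17356524  0.23128124] go units [ 2.74 -2.68  5.56] tilt deg 0.02322621554004006 F [ 1.25909936 -0.00870315 -0.18674319] grip 0.0 0.9967774943230588
```

```bash
python3 - <<'E'
from h import *
c=cam('wrist'); hsv=cv2.cvtColor(c['color'],cv2.COLOR_BGR2HSV)
m=(hsv[...,1]>75)&(hsv[...,0]>10)&(hsv[...,0]<32); m[340:]=0
b,ce,a=blob(m,(450,285)); ct=max(cv2.findContours(b,0,1)[0],key=len)[:,0]
k=((ct[:,0]>480)&(ct[:,1]>245)&(ct[:,1]<336))|((ct[:,0]<400)&(ct[:,1]>300)&(ct[:,1]<336)); P=plane(c,ct[k],.08); print(len(P),circ(P),circ(P,.0547))
E
```

```text
129 (array([ 0.45277861, -0.30138914,  0.05593737]), np.float64(0.0008499786003587059)) (array([ 0.45324296, -0.3021831 ,  0.0547    ]), np.float64(0.001576330806994465))
```

Request:
jog_arm:
  moves: [0.4,-0.4,0.4,0,0,0,1,0.4,-0.4,0.5,0,0,0,1,0.4,-0.4,0.5,0,0,0,1,0.4,-0.4,0.6,0,0,0,1,0.4,-0.4,0.6,0,0,0,1,0.4,-0.4,0.8,0,0,0,1,0.34,-0.28,0.8,0,0,0,1,0,0,0.8,0,0,0,1]

```text
t: 3.22
eef_pos: [0.5341, -0.1063, 0.1309]
tool_rot: [-0.0, 0.993, 0.114, 0.001]
contact_force: [0.4, 0.0, 0.4]
gripper_width: 1.002
grasp_force: 0.0
```

```bash
python3 - <<'E'
from h import *
wrist('pics/w2.png',zs=(('lid',.029,.0635),))
togo([.5325,-.109,.055])
E
```

```text
knob px [313.15798135 279.55238618] 1823 (array([ 0.53351744, -0.10798048,  0.0118    ]), np.float64(0.00037099348839957373)) (array([ 0.53269673, -0.10820483,  0.01112614]), np.float64(0.0001931812771331677)) 63
lid (array([ 0.53240919, -0.10820125,  0.0632    ]), np.float64(0.00031046638215764577)) (array([ 0.53182962, -0.10835047,  0.06272469]), np.float64(0.00022387482258917157)) 260
t 3.2667 eef [ 0.53147384 -0.10707453  0.12773237] go units [0.04 0.11 3.64] tilt deg 0.23515568821769928 F [-0.34350774  0.2616225  -2.50983901] grip 0.0 1.002872510811621
```

Request:
jog_arm:
  moves: [0.05,0.07,0.7,0,0,0,1,0,0,0.7,0,0,0,1,0,0,0.7,0,0,0,1,0,0,0.6,0,0,0,1,0,0,0.5,0,0,0,1,0,0,0.3,0,0,0,1,0,0,0,0,0,0,1,0,0,0,0,0,0,1]

```text
t: 3.93
eef_pos: [0.5343, -0.1091, 0.0614]
tool_rot: [-0.0, 0.994, 0.114, -0.0]
contact_force: [-0.2, -0.1, 0.1]
gripper_width: 0.999
grasp_force: 0.0
```

```bash
python3 - <<'E'
from h import *
togo([.5327,-.1082,.057])
E
```

```text
t 3.9333 eef [ 0.53431363 -0.10908282  0.06139737] go units [-0.07 -0.06  0.22] tilt deg 0.004131422584517137 F [-0.23747805 -0.06856793  0.07393065] grip 0.0 0.9987598169177316
```

Request:
jog_arm:
  moves: [-0.07,-0.06,0.22,0,0,0,1,0,0,0,0,0,0,0.6,0,0,0,0,0,0,0.45,0,0,0,0,0,0,0.35,0,0,0,0,0,0,0.3,0,0,0,0,0,0,0.2,0,0,0,0,0,0,0,0,0,0,0,0,0,0]
  grip_force: 20

```text
t: 4.6
eef_pos: [0.5328, -0.1085, 0.0571]
tool_rot: [0.0, 0.994, 0.113, 0.0]
contact_force: [-0.5, -0.9, 1.9]
gripper_width: 0.271
grasp_force: 21.2
```

Request:
jog_arm:
  moves: [0,0,0,0,0,0,0,0,0,0,0,0,0,0,0,0,0,0,0,0,0,0,0,0,0,0,0,0,0,0,0,0,0,0,0,0,0,0,0,0,0,0,0,0,0,0,0,0,0,0,0,0,0,0,0,0]

```text
t: 5.27
eef_pos: [0.5329, -0.1084, 0.0571]
tool_rot: [0.0, 0.994, 0.114, 0.0]
contact_force: [0.5, -3.6, 3.9]
gripper_width: 0.267
grasp_force: 21.5
```

The opening is about 23 mm, so the knob is held. I'm lifting.

Request:
jog_arm:
  moves: [0,0,-0.2,0,0,0,0,0,0,-0.4,0,0,0,0,0,0,-0.5,0,0,0,0,0,0,-0.6,0,0,0,0,0,0,-0.6,0,0,0,0,0,0,-0.6,0,0,0,0,0,0,-0.6,0,0,0,0,0,0,-0.6,0,0,0,0]

```text
t: 5.93
eef_pos: [0.5327, -0.1081, 0.1405]
tool_rot: [0.0, 0.994, 0.114, 0.0]
contact_force: [-0.4, -0.7, -3.8]
gripper_width: 0.269
grasp_force: 20.9
```

Request:
jog_arm:
  moves: [0,0,-0.6,0,0,0,0,0,0,-0.5,0,0,0,0,0,0,-0.4,0,0,0,0,0,0,-0.2,0,0,0,0,0,0,-0.1,0,0,0,0,0,0,0,0,0,0,0,0,0,0,0,0,0,0,0,0,0,0,0,0,0]

```text
t: 6.6
eef_pos: [0.5321, -0.1081, 0.1742]
tool_rot: [-0.0, 0.994, 0.114, -0.001]
contact_force: [-0.7, -0.3, -3.5]
gripper_width: 0.272
grasp_force: 20.9
```

```bash
python3 - <<'E'
from h import *
c=cam('scene'); cv2.imwrite('pics/s2.png',cv2.resize(c['color'][150:330,220:460],None,fx=3,fy=3))
togo([.453,-.3015,.175])
E
```

```text
t 6.65 eef [ 0.53218135 -0.10809133  0.17425131] go units [-6.04  8.53 -0.03] tilt deg 0.0697401415942556 F [ 0.80221225 -0.38082568 -4.84257709] grip 20.87159576942213 0.2710101839483344
```

View pics/s2.png

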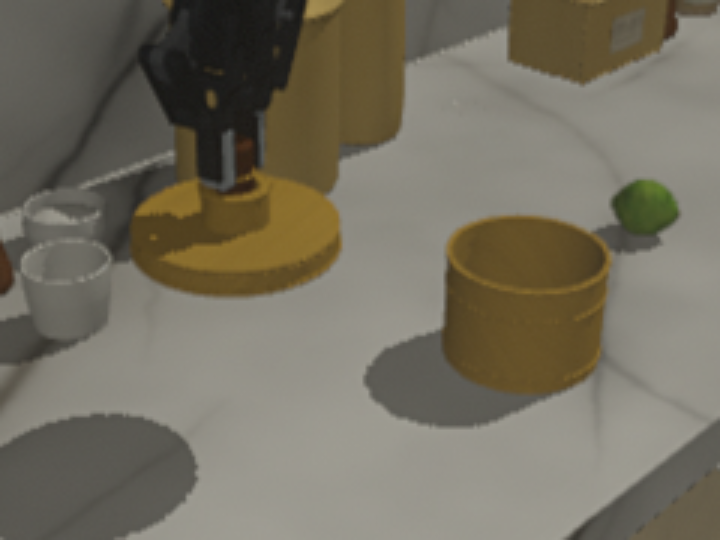

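Both lids are up together and level, the gripper carrying about 3.5 N, with the tin untouched at (525,300) in the crop. I'm carrying them over the tin.

Request:
jog_arm:
  moves: [-0.1,0.14,0,0,0,0,0,-0.2,0.28,0,0,0,0,0,-0.3,0.42,0,0,0,0,0,-0.4,0.56,0,0,0,0,0,-0.5,0.7,0,0,0,0,0,-0.5,0.7,0,0,0,0,0,-0.5,0.7,0,0,0,0,0,-0.5,0.7,0,0,0,0,0]

```text
t: 7.32
eef_pos: [0.492, -0.2055, 0.1748]
tool_rot: [0.0, 0.994, 0.113, -0.0]
contact_force: [1.0, -0.7, -3.7]
gripper_width: 0.271
grasp_force: 20.9
```

Request:
jog_arm:
  moves: [-0.5,0.7,0,0,0,0,0,-0.5,0.7,0,0,0,0,0,-0.5,0.7,0,0,0,0,0,-0.5,0.7,0,0,0,0,0,-0.4,0.6,0,0,0,0,0,-0.3,0.5,0,0,0,0,0,-0.2,0.4,0,0,0,0,0,-0.1,0.3,0,0,0,0,0]

```text
t: 7.98
eef_pos: [0.4546, -0.3082, 0.1748]
tool_rot: [0.0, 0.994, 0.113, -0.0]
contact_force: [0.7, -0.2, -3.7]
gripper_width: 0.269
grasp_force: 20.9
```

Request:
jog_arm:
  moves: [0,0.1,0,0,0,0,0,0,0,0,0,0,0,0,0,0,0,0,0,0,0,0,0,0,0,0,0,0,0,0,0,0,0,0,0,0,0,0,0,0,0,0,0,0,0,0,0,0,0,0,0,0,0,0,0,0]

```text
t: 8.65
eef_pos: [0.4559, -0.3085, 0.1749]
tool_rot: [-0.0, 0.994, 0.114, 0.0]
contact_force: [0.3, -0.5, -3.7]
gripper_width: 0.27
grasp_force: 20.9
```

```bash
python3 - <<'E'
from h import *
togo([.453,-.3015,.135])
ims=[]
for n,(u,v) in(('top',(368,290)),('scene',(395,235))):
    c=cam(n); p=proj(c,[[.453,-.3015,.08]])[0]; ims.append(cv2.resize(c['color'][v-50:v+50,u-65:u+65],(520,400),interpolation=cv2.INTER_CUBIC))
cv2.imwrite('pics/s3.png',cv2.resize(np.hstack(ims),(800,308)))
E
```

```text
t 8.65 eef [ 0.4559482  -0.30846058  0.17491805] go units [-0.06 -0.37  2.  ] tilt deg 0.0006935969033891708 F [ 0.27903758 -0.52174965 -3.72583634] grip 20.8780070731882 0.2698201731599732
```

View pics/s3.png

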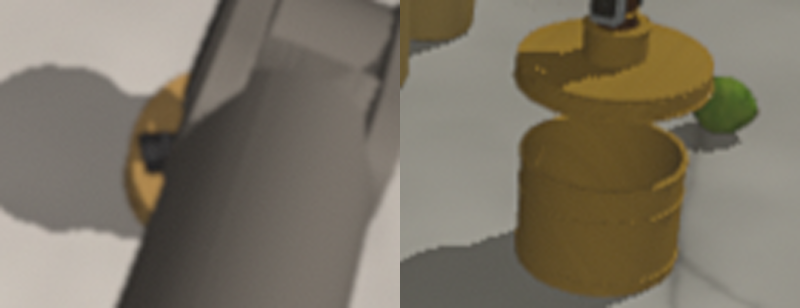

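The scene crop shows the level lids above the tin, offset about 7 mm sideways as the pose reading says. I'm correcting that and coming down to just above the mouth.

Request:
jog_arm:
  moves: [-0.06,-0.2,0,0,0,0,0,0,-0.17,0.2,0,0,0,0,0,0,0.3,0,0,0,0,0,0,0.4,0,0,0,0,0,0,0.4,0,0,0,0,0,0,0.3,0,0,0,0,0,0,0,0,0,0,0,0,0,0,0,0,0,0]

```text
t: 9.42
eef_pos: [0.4527, -0.3016, 0.1422]
tool_rot: [-0.0, 0.994, 0.114, -0.001]
contact_force: [0.9, 0.5, -3.7]
gripper_width: 0.273
grasp_force: 20.9
```

```bash
python3 - <<'E'
from h import *
togo([.453,-.3015,.115])
c=cam('scene'); hsv=cv2.cvtColor(c['color'],cv2.COLOR_BGR2HSV)
m=(hsv[...,1]>110)&(hsv[...,0]>8)&(hsv[...,0]<32)
b,ce,a=blob(m,(395,235))
for v in range(190,285,4):
    u=np.flatnonzero(b[v]); print(v,u.min() if len(u) else None,u.max() if len(u) else None,end='; ')
# predicted silhouettes
p=get_obs()['eef_pos']
th=np.linspace(0,6.28,181)
def sil(x,y,z,r): q=proj(c,np.c_[x+r*np.cos(th),y+r*np.sin(th),0*th+z]); return np.round([q[:,0].min(),q[:,0].max(),q[:,1].min(),q[:,1].max()],1)
o=p[2]-.057
print('\npred cover',sil(p[0],p[1],o+.027,.0635),'pred tin base',sil(.453,-.3015,0,.055),'mid',sil(.453,-.3015,.04,.055))
E
```

```text
t 9.4167 eef [ 0.45269292 -0.3015533   0.14218737] go units [0.02 0.   1.36] tilt deg 0.07973021893201972 F [ 0.85393243  0.4947726  -3.65327781] grip 20.87766148033552 0.2730721585545288
190 None None; 194 None None; 198 402 404; 202 402 404; 206 402 406; 210 373 416; 214 368 423; 218 367 428; 222 367 429; 226 366 429; 230 368 428; 234 370 426; 238 370 422; 242 369 421; 246 369 421; 250 369 421; 254 369 420; 258 369 420; 262 368 419; 266 368 419; 270 370 418; 274 374 415; 278 382 410; 282 None None; 
pred cover [364.3 428.2 205.5 234.2] pred tin base [366.1 418.3 253.  281.2] mid [366.9 420.2 237.4 264.5]
```

Against the prediction, cover and tin sit at the same pixel offset (+1.5), so the axes agree. I'm lowering gently.

Request:
jog_arm:
  moves: [0,0,0.1,0,0,0,0,0,0,0.1,0,0,0,0,0,0,0.1,0,0,0,0,0,0,0.1,0,0,0,0,0,0,0.1,0,0,0,0,0,0,0.1,0,0,0,0,0,0,0.1,0,0,0,0,0,0,0,0,0,0,0]

```text
t: 10.13
eef_pos: [0.4528, -0.3016, 0.1284]
tool_rot: [-0.0, 0.994, 0.114, -0.0]
contact_force: [-0.4, 0.6, -3.8]
gripper_width: 0.265
grasp_force: 20.9
```

Request:
jog_arm:
  moves: [0,0,0.1,0,0,0,0,0,0,0.1,0,0,0,0,0,0,0.1,0,0,0,0,0,0,0.1,0,0,0,0,0,0,0.05,0,0,0,0,0,0,0.05,0,0,0,0,0,0,0,0,0,0,0,0,0,0,0,0,0,0]

```text
t: 10.8
eef_pos: [0.4531, -0.3017, 0.1189]
tool_rot: [-0.0, 0.994, 0.114, -0.0]
contact_force: [-0.9, -0.8, -3.5]
gripper_width: 0.272
grasp_force: 20.9
```

Request:
jog_arm:
  moves: [0,0,0.05,0,0,0,0,0,0,0.05,0,0,0,0,0,0,0.03,0,0,0,0,0,0,0.03,0,0,0,0,0,0,0,0,0,0,0,0,0,0,0,0,0,0,0,0,0,0,0,0,0,0,0,0,0,0,0,0]

```text
t: 11.47
eef_pos: [0.4531, -0.3017, 0.1157]
tool_rot: [0.0, 0.994, 0.114, 0.0]
contact_force: [-0.0, 0.0, -4.1]
gripper_width: 0.272
grasp_force: 20.9
```

Request:
jog_arm:
  moves: [0,0,0.03,0,0,0,0,0,0,0.03,0,0,0,0,0,0,0,0,0,0,0,0,0,0,0,0,0,0,0,0,0,0,0,0,0,0,0,0,0,0,0,0,0,0,0,0,0,0,0,0,0,0,0,0,0,0]

```text
t: 12.13
eef_pos: [0.4532, -0.3019, 0.115]
tool_rot: [0.0, 0.994, 0.114, 0.0]
contact_force: [-3.0, -0.1, 6.7]
gripper_width: 0.27
grasp_force: 21.6
```

The force reversed exactly at the predicted height of 0.115, so the lid is seated. I'm letting go of the knob.

Request:
jog_arm:
  moves: [0,0,-0.01,0,0,0,0.35,0,0,0,0,0,0,0.45,0,0,0,0,0,0,0.6,0,0,0,0,0,0,0.8,0,0,0,0,0,0,0.9,0,0,0,0,0,0,0.9,0,0,0,0,0,0,0.9,0,0,0,0,0,0,0.9]

```text
t: 12.8
eef_pos: [0.4531, -0.3017, 0.1147]
tool_rot: [-0.0, 0.994, 0.114, 0.0]
contact_force: [-0.1, 1.2, -0.2]
gripper_width: 0.903
grasp_force: 0.0
```

```bash
python3 - <<'E'
from h import *
togo([.453,-.3015,.089])
c=cam('wrist','pics/w4.png')
wrist(zs=(),zk=.139,pk=[.453,-.3017]) 
c=cam('scene'); cv2.imwrite('pics/s4.png',cv2.resize(c['color'][150:300,320:480],None,fx=3.5,fy=3.5))
w=cv2.imread('pics/w4.png'); s=cv2.imread('pics/s4.png'); s=cv2.resize(s,(400,375)); w=cv2.resize(w,(400,300)); w=cv2.copyMakeBorder(w,0,75,0,0,0); cv2.imwrite('pics/ws4.png',np.hstack([w,s]))
E
```

```text
t 12.8 eef [ 0.45305413 -0.3016885   0.11466586] go units [-0.   -0.01  1.28] tilt deg 0.002123587879763592 F [-0.07277754  1.24683514 -0.18597523] grip 0.0 0.9034008404511813
knob px [309.85849274 356.33394791] 4339 (array([ 0.45404518, -0.301201  ,  0.0118    ]), np.float64(0.00033174379025304216)) (array([ 0.45324281, -0.30138989,  0.0111389 ]), np.float64(0.0001459655199116697)) 88
```

View pics/ws4.png

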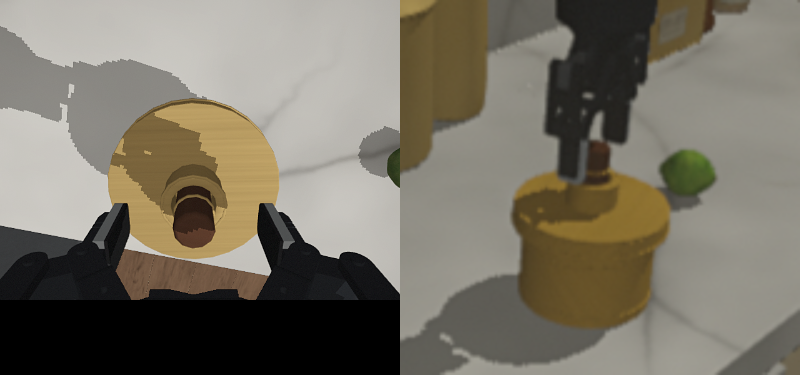

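The pictures show the lid seated level on the tin with the cover nested, and the open fingers clear to either side of the knob. I'm lowering to the collar.

Request:
jog_arm:
  moves: [0,0,0.2,0,0,0,0.9,0,0,0.2,0,0,0,0.9,0,0,0.2,0,0,0,0.9,0,0,0.2,0,0,0,0.9,0,0,0.2,0,0,0,0.9,0,0,0.15,0,0,0,0.9,0,0,0.1,0,0,0,0.9,0,0,0,0,0,0,0.9]

```text
t: 13.62
eef_pos: [0.4528, -0.3015, 0.0891]
tool_rot: [-0.0, 0.994, 0.114, -0.0]
contact_force: [0.7, -0.6, -0.1]
gripper_width: 0.899
grasp_force: 0.0
```

Request:
jog_arm:
  moves: [0,0,0,0,0,0,0.75,0,0,0,0,0,0,0.65,0,0,0,0,0,0,0.6,0,0,0,0,0,0,0.55,0,0,0,0,0,0,0.5,0,0,0,0,0,0,0.45,0,0,0,0,0,0,0.3,0,0,0,0,0,0,0]
  grip_force: 20

```text
t: 14.28
eef_pos: [0.4532, -0.3017, 0.0901]
tool_rot: [0.0, 0.994, 0.114, 0.0]
contact_force: [-1.9, 0.8, 5.2]
gripper_width: 0.489
grasp_force: 20.1
```

Request:
jog_arm:
  moves: [0,0,0,0,0,0,0,0,0,0,0,0,0,0,0,0,0,0,0,0,0,0,0,0,0,0,0,0,0,0,0,0,0,0,0,0,0,0,0,0,0,0,0,0,0,0,0,0,0,0,0,0,0,0,0,0]

```text
t: 14.95
eef_pos: [0.4532, -0.3017, 0.0901]
tool_rot: [0.0, 0.994, 0.114, 0.0]
contact_force: [-1.9, 1.2, 5.6]
gripper_width: 0.486
grasp_force: 20.1
```

The opening is about 41 mm, so the collar is held. I'm lifting straight up, slowly at first.

Request:
jog_arm:
  moves: [0,0,-0.05,0,0,0,0,0,0,-0.1,0,0,0,0,0,0,-0.1,0,0,0,0,0,0,-0.1,0,0,0,0,0,0,-0.1,0,0,0,0,0,0,0,0,0,0,0,0,0,0,0,0,0,0,0,0,0,0,0,0,0]

```text
t: 15.62
eef_pos: [0.453, -0.3017, 0.0987]
tool_rot: [-0.0, 0.994, 0.114, -0.0]
contact_force: [0.2, -0.2, -2.0]
gripper_width: 0.487
grasp_force: 20.5
```

```bash
python3 - <<'E'
from h import *
togo([.4531,-.3015,.19])
c=cam('scene'); s=cv2.resize(c['color'][170:290,330:470],None,fx=4,fy=4,interpolation=cv2.INTER_CUBIC); cv2.imwrite('pics/s5.png',s)
E
```

```text
t 15.6167 eef [ 0.45301785 -0.30169143  0.09868123] go units [ 0.01 -0.01 -4.57] tilt deg 0.0005667790352997811 F [ 0.24211382 -0.19362512 -1.95988167] grip 20.4647259414196 0.4869040724023499
```

View pics/s5.png

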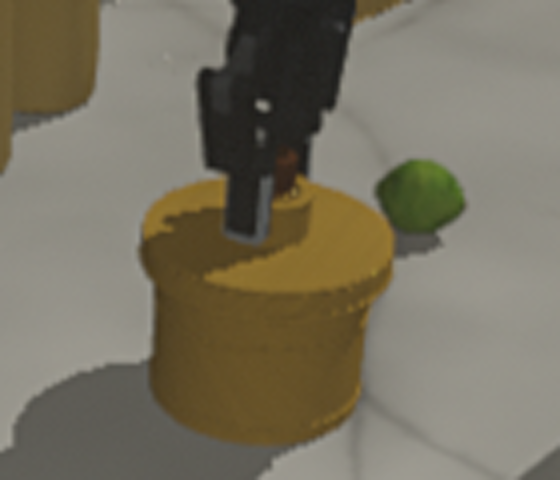

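The cover is up about 9 mm and level, and the load of about 2 N is the cover alone; the inner lid has stayed down. I'm continuing.

Request:
jog_arm:
  moves: [0,0,-0.1,0,0,0,0,0,0,-0.2,0,0,0,0,0,0,-0.3,0,0,0,0,0,0,-0.4,0,0,0,0,0,0,-0.4,0,0,0,0,0,0,-0.4,0,0,0,0,0,0,-0.4,0,0,0,0,0,0,-0.4,0,0,0,0]

```text
t: 16.33
eef_pos: [0.4532, -0.3018, 0.1519]
tool_rot: [0.0, 0.994, 0.114, 0.0]
contact_force: [-0.6, 0.2, -0.6]
gripper_width: 0.492
grasp_force: 20.5
```

Request:
jog_arm:
  moves: [0,0,-0.4,0,0,0,0,0,0,-0.4,0,0,0,0,0,0,-0.4,0,0,0,0,0,0,-0.4,0,0,0,0,0,0,-0.2,0,0,0,0,0,0,-0.1,0,0,0,0,0,0,0,0,0,0,0,0,0,0,0,0,0,0]

```text
t: 17.0
eef_pos: [0.4529, -0.3017, 0.1885]
tool_rot: [-0.0, 0.994, 0.114, -0.0]
contact_force: [-0.7, -0.2, -1.1]
gripper_width: 0.489
grasp_force: 20.5
```

Request:
jog_arm:
  moves: [0,0,0,0,0,0,0,0,0,0,0,0,0,0,0,0,0,0,0,0,0,0,0,0,0,0,0,0,0,0,0,0,0,0,0,0,0,0,0,0,0,0,0,0,0,0,0,0,0,0,0,0,0,0,0,0]

```text
t: 17.67
eef_pos: [0.4531, -0.3017, 0.1887]
tool_rot: [0.0, 0.994, 0.114, 0.0]
contact_force: [0.2, 0.4, -1.5]
gripper_width: 0.489
grasp_force: 20.5
```

```bash
python3 - <<'E'
from h import *
togo([.4531,-.3015,.185])
c=cam('scene'); s=cv2.resize(c['color'][140:290,330:470],None,fx=4,fy=4,interpolation=cv2.INTER_CUBIC); cv2.imwrite('pics/s6.png',s)
E
```

```text
t 17.6667 eef [ 0.45305573 -0.30170767  0.18869487] go units [ 0.   -0.01  0.18] tilt deg 0.001380964555237833 F [ 0.18389775  0.43274254 -1.5077486 ] grip 20.487500578165054 0.48862557012507235
```

View pics/s6.png

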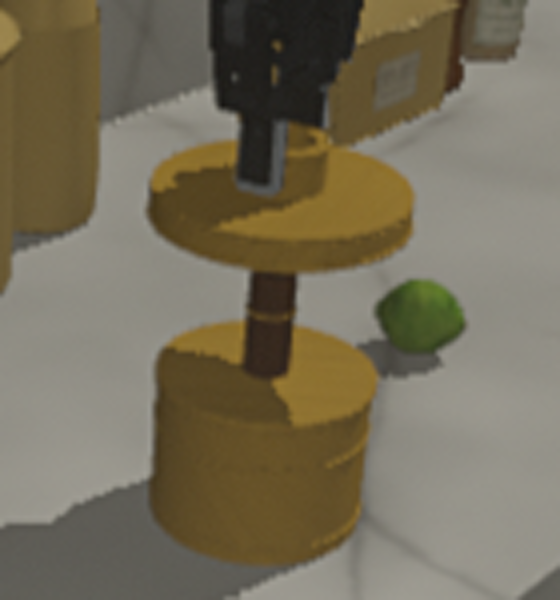

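The cover hangs level about 98 mm up, clear of the knob, and the inner lid is seated on the tin. I'm handing in.

```bash
python3 -c "
from station import *
print(hand_in())"
```

```text
the job is handed in; nothing more can be done
None
```

I handed the job in at about 17.7 s: the inner lid is seated in the tin, and the gripper holds the cover level by its collar, about 98 mm up and clear of the knob. The station returned no verdict.

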